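# Size a pestle in the ring gauge

## Task

Check the size of the washed grinder pestle standing in the wooden drying block: lower it, foot first, down through the shrinking rings of the metal ring gauge, feeling gently for the second ring, until the third ring stops it. Press it lightly onto that ring so that its spring gives a few millimetres for about a second, then let go and leave it standing upright in the gauge. Never drop it in the gauge or force it against the frame, never push a sprung ring down to the end of its travel, and leave the sample tubes, bottle and jar alone.

Things in the scene. Friction and masses are not known exactly. Their poses are not given: they have to be found in the camera images.
- pestle: the pestle: white round stem of diameter 16 mm and length 115 mm with a flat foot (edge bevelled 1.5 mm), topped by a grey ribbed handle of diameter 22 mm and height 40 mm; 155 mm tall, 55 to 110 g. Origin: centre of its foot; z runs up its axis. It stands upright in one of the block's wells, its foot 13 mm above the table
- pestle_grip (a point): the middle of the pestle's handle, on its axis, 135 mm above its foot: the place to grip. z runs up the pestle
- block: plywood drying block, 70 (x) x 150 (y) x 55 mm high; origin: centre of its underside. Three wells 16.8 mm wide and 42 mm deep, at y = -45, 0 and +45 mm. The pestle stands in one and must rise 45 mm to leave it; a sample tube stands in each of the others, tops 95 mm above the table. Grip the pestle with the fingers closing along the block's x
- gauge: fixed ring gauge: grey base 100 (x) x 130 (y) mm, two steel posts at y = -44 and +44 mm (130 mm high), carrying four flat aluminium ring plates, 64 x 110 x 6 mm, one below the other, with holes of 32, 18.5, 10 and 6 mm. Origin: centre of the base's underside. The top ring (125 mm up) and the smallest (25 mm up, not reached) are fixed and centred on the origin
- gauge_mouth (a point): centre of the top ring's 32 mm hole at its upper face, 125 mm above the table; the pestle goes in here, foot first
- second_ring (a joint): push-down of the second ring (18.5 mm hole, upper face 100 mm up) on its springs, m: 0 at rest, 0.010 end of travel. Gives from about 1.3 N, then 1 mm per 0.7 N (8.3 N at the end). Its hole lies up to 4.5 mm off the gauge's centre in x and also in y: not measured, to be felt for. When the foot finds the hole the ring springs back up round the stem
- stop_ring (a joint): push-down of the third ring (10 mm hole, stops the pestle's foot), m: 0 at rest, 0.010 end of travel; same springs as the second ring, and its hole is in line with the second ring's. Its upper face at rest lies somewhere between 45 and 70 mm above the table: not measured, to be felt for
- tube_a: bystander: a capped glass sample tube, diameter 16 mm (cap 19 mm), 82 mm tall, standing in a well; origin at its foot
- tube_b: bystander: a second, equal sample tube in another well; origin at its foot
- bottle: bystander: a white plastic reagent bottle, diameter 60 mm, 130 mm tall, on the table; origin at its foot
- jar: bystander: a white jar, diameter 76 mm, 110 mm tall, on the table; origin at its foot
There are look-alikes about, which are no part of the job. Of the things like the pestle, leave any that is red; of the rest the larger one is meant.

How it is judged:
On the way, in this order (a step that is already met when the one before it is completed fails the run):
1. the pestle's foot has passed through the second ring (z of pestle in the frame of gauge below 0.082 m and horizontal distance between pestle and gauge below 0.012 m), for 0.05 s.
2. the pestle is pressed onto the third ring so that its spring gives at least 2 mm, for 0.4 s (value of joint stop_ring above 0.002 m and horizontal distance between pestle and gauge below 0.012 m), for 0.4 s.
At the end, for the whole second after the job is handed in: The pestle stands released and at rest (under 10 mm/s) in the gauge, through the second ring and on the third: its foot 36 to 75 mm above the gauge's underside and within 12 mm of its axis, upright within 0.15 rad, the third ring sprung back up (under 4 mm down) (z of pestle in the frame of gauge between 0.036 and 0.075 m and horizontal distance between pestle and gauge below 0.012 m and angle between pestle's own z axis and vertical below 0.15 rad and linear speed of pestle below 0.01 m/s and value of joint stop_ring below 0.004 m); the robot touches nothing.
It fails at once if a sprung ring is pushed down to the end of its travel (over 9 mm of 10) (value of joint any of second_ring, stop_ring above 0.009 m).
It fails at once if the pestle is dropped in the gauge (faster than 0.3 m/s below the top ring) (horizontal distance between pestle and gauge below 0.012 m and z of pestle in the frame of gauge below 0.12 m and linear speed of pestle above 0.3 m/s).
It fails at once if the pestle is pressed against the gauge's frame or top ring with more than 20 N (contact force between pestle and gauge above 20 N).
It fails at once if a sample tube, the bottle or the jar is moved more than 30 mm (distance of any of tube_a, tube_b, bottle, jar from where it was at the start of the episode above 0.03 m).
It also fails if it takes over 64 s, if anything falls off the work surface, if the arm or the gripper's body presses on something with over 40 N, if the wrist force passes 120 N, or if a joint passes its speed limit or range.

## Robot

A 7-joint arm with a two-finger parallel gripper is mounted at the origin on the work surface. World frame = base frame: x ahead of the robot, y to its left, z up, the work surface at z = 0. Lengths are in m, angles in rad, forces in N, time in s.
With the tool pointing down it reaches from about 0.425 to 0.875 m from the base axis. Payload 4.7 kg.
Tool frame: the origin (TCP) lies where the fingers leave the gripper's body, on its centre line; the fingertips stand 70 mm ahead of it and the grasp point (between the pads) lies 51 mm ahead of it; z points along the fingers, y is the line along which they close (so a half turn about z gives the same grasp; the last joint's range is limited). The gripper opens to 87 mm and grips with 3 to 60 N. Pads are 19 mm wide; open, the fingers measure 117 mm over their backs; the gripper's body (75 mm by 190 mm) begins 51 mm behind the grasp point.
Start: joints at [1.356, 0.321, -0.07, 1.45, 0.023, 1.371, -0.057], TCP at [0.147, -0.633, 0.292] pointing down, gripper open.
Joint ranges: [-2.86, 2.86], [-0.3, 2.09], [-1.38, 1.24], [0.06, 2.45], [-1.56, 4.7], [0.09, 2.05], [-2.69, 2.69]. Speed limits (rad/s): [2.57, 2.57, 3.14, 3.14, 3.14, 3.14, 3.14].

## Interface

Orientations are given as a rotation vector (axis times angle).
In Python, from bench import ctrl gives the robot as it stands.
- The arm moves only by the tool play_rows, never from a script. Its argument "increments" is a list that holds one entry, the list of rows, each a list of 7 numbers: the shift along the tool's x, y, z as a fraction of full scale, then the turn, a rotation vector about the tool's x, y, z as a fraction of full scale, then the gripper command: -1 is shut, 1 is fully open, values between are in proportion. A call has 1 to 8 rows; each row is the pose to reach, as a shift and turn from the pose commanded when the call began, along the tool's axes at that moment; what a row does not reach only later rows make up. Full scale, the value 1, is 0.1 m for a shift and 90 degrees for a turn. A row lasts 1/10 s, in which the tool goes at most 50 mm and 8.59 degrees, less where a joint would pass 70% of its speed; a pose out of reach is approached as far as the arm can. A call with a number of a shift or a turn outside -1 to 1 is refused whole. A call with a gripper value outside its range is refused whole. The fingers move at their own pace and stop on an object; "squeeze" is the grip in N (left out, the last holds). Time passes only in rows, so rows that repeat a pose let the fingers close. It gives the time, the measured TCP pose, the force, the opening and the grip force at its end, in the units of the state.
- ctrl.get_state(): the state, without advancing time (a new reading comes with each control period).
- ctrl.get_image(name): name is "side" or "top" or "wrist"; returns the picture (384x512x3 uint8, red, green, blue); there is no depth.
- ctrl.get_calibration(name): a dict with "vertical_fov" (degrees; the focal length in pixels is half the picture's height over the tangent of half this angle, whatever the lens; pixels are square), "cx", "cy" (the principal point, pixels), "R" (3x3) and "t" (3): a world point X has camera coordinates R X + t; the wrist camera has in their place "T_tool_cam" (4x4, takes a point from camera to tool coordinates, whose origin is the TCP and whose axes are the flange's). Camera axes: x right, y down, z forward; pixel columns grow to the right and rows downward; lengths in m; the calibration is good to about 2 mm. A picture is of the moment at which its call begins: read the wrist's pose just before it. get_calibration takes no time and is no camera call.
- ctrl.close_job(): hands the job in; it is judged then, once.
The state is a dict: "time": time; "joint_positions": joint angles; "qd": joint speeds; "joint_torque": joint torques, N m; "position": TCP position; "tool_rot": TCP orientation; "ft_force": force on the tool from outside, world axes, zero at the start; "torque": the same for the moment, N m; "grip_width": opening from 0.0 (shut) to 1.0 (fully open); "grip_force": force on a finger pad.
Only numpy, scipy, OpenCV 4.12 (cv2) and the standard library are available. Lean on these libraries where they do the work, as an engineer would, in place of code of your own. Each camera call takes 0.05 s, during which the arm holds its last target. There are 200 camera calls.

## Working session

There is one attempt and no reset: what is moved stays moved. The work goes in short steps, Python scripts to look and compute and a tool call to move; the robot and the scene stay as the last step left them, time stands still between calls to the robot, and variables do not carry over. Pictures are saved under pics/ and viewed, at most 10 in all, crops included, and the job is handed in when it is done.

Besides the shell and the picture viewer there is one more tool, called after "Emit:" as name(argument=value, ...) on one line, values as JSON. play_rows: Moves the arm, as the interface text tells. Shift numbers are shares of 0.1 m and turn numbers shares of 90 degrees, none past 1 either way. Its arguments: {"type":"object","properties":{"increments":{"type":"array"},"squeeze":{"type":"number"}},"required":["increments"]}

```bash
mkdir -p pics
cat > h.py <<'E'
import numpy as np, cv2
from bench import ctrl
from scipy.spatial.transform import Rotation as Ro
def snap(n,f):
    s=ctrl.get_state(); im=np.array(ctrl.get_image(n)); cv2.imwrite('pics/'+f,im[:,:,::-1]); return s,im
def cam(n,s=None):
    c=ctrl.get_calibration(n); f=192/np.tan(np.radians(c['vertical_fov'])/2)
    if 'R' in c: R=np.array(c['R']);t=np.array(c['t'])
    else:
        T=np.array(c['T_tool_cam']);W=np.eye(4);W[:3,:3]=Ro.from_rotvec(s['tool_rot']).as_matrix();W[:3,3]=s['position']
        M=np.linalg.inv(W@T);R=M[:3,:3];t=M[:3,3]
    return f,c['cx'],c['cy'],R,t
def ray(C,u,v,z):
    f,cx,cy,R,t=C; o=-R.T@t; d=R.T@np.array([(u-cx)/f,(v-cy)/f,1]); return o+d*(z-o[2])/d[2]
def proj(C,X):
    f,cx,cy,R,t=C; p=R@np.array(X)+t; return cx+f*p[0]/p[2],cy+f*p[1]/p[2]
E
python3 - <<'E'
from h import *
s,a=snap('top','top0.png');_,b=snap('side','side0.png')
cv2.imwrite('pics/both.png',cv2.resize(np.vstack([a,b])[:,:,::-1],None,fx=.78,fy=.78))
print(s); print({n:(ctrl.get_calibration(n)) for n in('top','side','wrist')})
E
```

```text
{'time': 0.0, 'joint_positions': array([ 1.35610656,  0.3218258 , -0.07009011,  1.4516394 ,  0.0225981 ,
        1.37082043, -0.05687468]), 'qd': array([ 0.00168795,  0.00066789,  0.00108979, -0.00055246, -0.00021443,
        0.00240018,  0.00057945]), 'joint_torque': array([ 3.62542796e-04, -4.91284382e+01, -4.03770134e-01, -3.12527740e+01,
       -6.39860937e-02,  4.36292519e-02,  1.52546654e-04]), 'position': array([ 0.14728691, -0.63266757,  0.29117749]), 'tool_rot': array([-3.11918053e+00, -3.58477495e-01,  4.88300811e-04]), 'ft_force': array([ 0.47006843, -0.16803594,  0.1616346 ]), 'torque': array([-0.04224797, -0.02540403,  0.01172815]), 'grip_force': 0.0, 'grip_width': 0.9980399085285252}
{'top': {'vertical_fov': 48.18167328986477, 'cx': 250.7670003242744, 'cy': 195.7249720102555, 'R': array([[-0.00647751, -0.99994236,  0.00856211],
       [-0.98775161,  0.00506318, -0.15595228],
       [ 0.15589994, -0.00946742, -0.98772748]]), 't': array([-0.02751781,  0.52232673,  1.17407574])}, 'side': {'vertical_fov': 53.19286850582002, 'cx': 257.8090391343925, 'cy': 189.63511925499103, 'R': array([[ 0.98447118, -0.17436748, -0.02030963],
       [-0.13541903, -0.68071633, -0.7199215 ],
       [ 0.11170581,  0.71149228, -0.69375828]]), 't': array([-0.5149693 ,  0.13340368,  1.02828561])}, 'wrist': {'vertical_fov': 61.40243064706554, 'cx': 255.9842815763424, 'cy': 195.2665790909983, 'T_tool_cam': array([[-8.21520310e-04, -9.70850194e-01, -2.39685683e-01,
         6.48773214e-02],
       [ 9.99999156e-01, -5.56423526e-04, -1.17368600e-03,
        -3.35826580e-04],
       [ 1.00610652e-03, -2.39686445e-01,  9.70849832e-01,
        -9.26078616e-02],
       [ 0.00000000e+00,  0.00000000e+00,  0.00000000e+00,
         1.00000000e+00]])}}
```

View pics/top0.png

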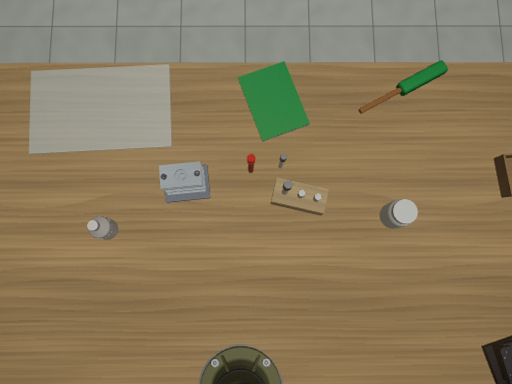

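View pics/side0.png

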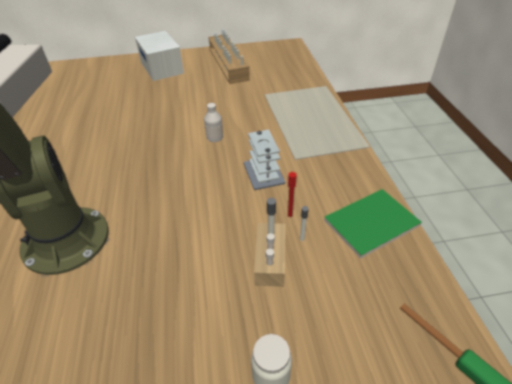

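The top view shows three pestle-like things: red at (251,158), a small grey one at (283,157), and a large grey one in the block at (288,187). I choose the one in the block. The gauge's top ring hole is at about (181,175). Next I check the choice in one close crop.

Run:
```python
from h import *
a=cv2.imread('pics/top0.png')
cv2.imwrite('pics/crop.png',cv2.resize(a[140:225,150:340],None,fx=4.2,fy=4.2,interpolation=cv2.INTER_CUBIC))
C=cam('top')
print(ray(C,288,186,.168),ray(C,181,175,.125),ray(C,283,157,.1),ray(C,251,158,.15))
hsv=cv2.cvtColor(a,cv2.COLOR_BGR2HSV); print(hsv[200,290],hsv[215,320],hsv[182,287])
```

```text
[ 0.52666702 -0.12413313  0.168     ] [0.56543234 0.15467919 0.125     ] [ 0.61950329 -0.11873219  0.1       ] [ 0.60462133 -0.03075968  0.15      ]
[ 19  89 152] [ 17 112 112] [  0   2 126]
```

View pics/crop.png

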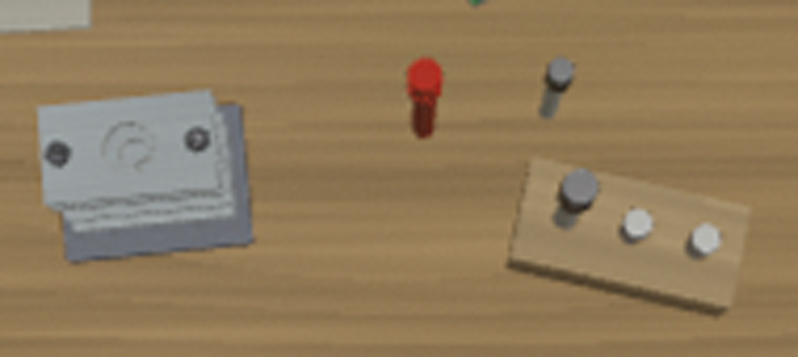

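The crop confirms the big grey-handled pestle: handle top at about (287.6,184.3), in the block well nearest the gauge, with two white-capped tubes beside it. The red and small ones stand free on the table. I'll move over it now.

Emit:
play_rows(increments=[[[0.32,-0.27,0,0,0,0,1],[0.65,-0.54,0,0,0,0,1],[0.97,-0.82,0,0,0,0,1]]])

```text
time: 0.4
position: [0.224, -0.5298, 0.2915]
tool_rot: [-3.12, -0.357, 0.0]
ft_force: [0.5, -0.2, -0.2]
grip_width: 1.0
grip_force: 0.0
```

Emit:
play_rows(increments=[[[0.32,-0.27,0,0,0,0,1],[0.65,-0.54,0,0,0,0,1],[0.97,-0.82,0,0,0,0,1]]])

```text
time: 0.7
position: [0.2999, -0.4277, 0.2919]
tool_rot: [-3.121, -0.359, 0.0]
ft_force: [0.5, -0.3, -0.1]
grip_width: 0.998
grip_force: 0.0
```

Emit:
play_rows(increments=[[[0.32,-0.27,0,0,0,0,1],[0.65,-0.54,0,0,0,0,1],[0.97,-0.82,0,0,0,0,1]]])

```text
time: 1.0
position: [0.3757, -0.3258, 0.292]
tool_rot: [3.121, 0.359, -0.0]
ft_force: [0.9, -0.5, 0.5]
grip_width: 1.001
grip_force: 0.0
```

Emit:
play_rows(increments=[[[0.32,-0.27,0,0,0,0,1],[0.65,-0.54,0,0,0,0,1],[0.97,-0.82,0,0,0,0,1]]])

```text
time: 1.3
position: [0.4515, -0.2241, 0.2921]
tool_rot: [3.121, 0.358, -0.0]
ft_force: [0.9, -1.2, -0.2]
grip_width: 0.998
grip_force: 0.0
```

Emit:
play_rows(increments=[[[0,0,0,0,0,-0.09,1],[0,0,0,0,0,-0.18,1],[0,0,0,0,0,-0.27,1],[0,0,0,0,0,-0.36,1],[0,0,0,0,0,-0.45,1],[0,0,0,0,0,-0.54,1],[0,0,0,0,0,-0.63,1],[0,0,0,0,0,-0.715,1]]])

```text
time: 2.1
position: [0.4506, -0.2255, 0.2918]
tool_rot: [-2.445, -1.972, 0.001]
ft_force: [-0.1, 0.1, 0.4]
grip_width: 1.0
grip_force: 0.0
```

Emit:
play_rows(increments=[[[0.33,0.17,0,0,0,0,1],[0.67,0.34,0,0,0,0,1],[1,0.51,0,0,0,0,1],[1,0.51,0,0,0,0,1]]])

```text
time: 2.5
position: [0.5248, -0.1332, 0.2921]
tool_rot: [-2.441, -1.975, -0.005]
ft_force: [0.4, -0.5, -0.1]
grip_width: 0.999
grip_force: 0.0
```

Run:
```python
from h import *
s,a=snap('wrist','w1.png'); print(s['position'],s['tool_rot'])
```

```text
[ 0.52476943 -0.13318158  0.2920912 ] [-2.44086378 -1.9749221  -0.00526408]
```

View pics/w1.png

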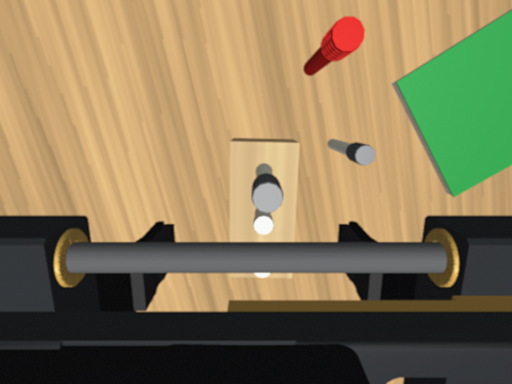

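The wrist view shows the pestle's handle top at about (267,196), its stem entering the block at about (264,168), and the block's edges parallel to the image columns.

Run:
```python
from h import *
s=ctrl.get_state(); a=cv2.imread('pics/w1.png'); C=cam('wrist',s)
h=cv2.cvtColor(a,cv2.COLOR_BGR2HSV); m=((h[...,1]<40)&(h[...,2]>120)&(h[...,2]<200)).astype(np.uint8); 
m=cv2.morphologyEx(m,cv2.MORPH_OPEN,np.ones((9,9)))
n,l,st,ce=cv2.connectedComponentsWithStats(m)
for i in range(1,n):
  if 230<ce[i][0]<300 and 170<ce[i][1]<240:
    p=ray(C,*ce[i],.168); print(ce[i],st[i],p); Rm=Ro.from_rotvec(s['tool_rot']).as_matrix(); print('d tool',Rm.T@(p-s['position']))
for u,v in((232,140),(298,141),(231,215),(295,268)): print(ray(C,u,v,.055))
print(ray(C,264,168,.055))
```

```text
[267.12409812 197.32034632] [253 184  29  28 693] [ 0.5326723  -0.12714572  0.168     ]
d tool [0.01057057 0.00726729 0.12386717]
[ 0.50804171 -0.08992246  0.055     ]
[ 0.5728099  -0.10501649  0.055     ]
[ 0.48887277 -0.16653967  0.055     ]
[ 0.54414274 -0.24144597  0.055     ]
[ 0.53365762 -0.12459508  0.055     ]
```

Emit:
play_rows(increments=[[[0.105,0.073,0,0,0,0.008,0.6],[0.105,0.073,0.3,0,0,0.008,0.4],[0.105,0.073,0.6,0,0,0.008,0.2],[0.105,0.073,0.8,0,0,0.008,0.1],[0.105,0.073,0.93,0,0,0.008,0],[0.105,0.073,0.93,0,0,0.008,0]]])

```text
time: 3.15
position: [0.5302, -0.1312, 0.1973]
tool_rot: [-2.462, -1.947, 0.004]
ft_force: [-0.9, -0.1, 0.1]
grip_width: 0.552
grip_force: 0.0
```

Emit:
play_rows(increments=[[[0,0,0,0,0,0,-0.3],[0,0,0,0,0,0,-0.5],[0,0,0,0,0,0,-1],[0,0,0,0,0,0,-1],[0,0,0,0,0,0,-1],[0,0,0,0,0,0,-1]]], squeeze=15)

```text
time: 3.75
position: [0.5324, -0.1305, 0.2001]
tool_rot: [2.462, 1.949, 0.002]
ft_force: [0.4, 0.1, 4.6]
grip_width: 0.249
grip_force: 15.0
```

Emit:
play_rows(increments=[[[0,0,-0.1,0,0,0,-1],[0,0,-0.25,0,0,0,-1],[0,0,-0.4,0,0,0,-1],[0,0,-0.6,0,0,0,-1],[0,0,-0.8,0,0,0,-1],[0,0,-1,0,0,0,-1],[0,0,-1,0,0,0,-1]]])

```text
time: 4.45
position: [0.5328, -0.1302, 0.3031]
tool_rot: [2.46, 1.948, 0.004]
ft_force: [0.3, 0.4, -1.2]
grip_width: 0.25
grip_force: 15.0
```

Emit:
play_rows(increments=[[[0,0,-0.2,0,0,0,-1],[0,0,-0.4,0,0,0,-1],[0,0,-0.4,0,0,0,-1],[0,0,-0.4,0,0,0,-1]]])

```text
time: 4.85
position: [0.5314, -0.1303, 0.3387]
tool_rot: [-2.463, -1.95, 0.001]
ft_force: [-0.6, 1.1, -1.8]
grip_width: 0.249
grip_force: 15.0
```

Run:
```python
from h import *
s,a=snap('wrist','w2.png'); print(s); _,b=snap('side','s2.png'); _,c=snap('top','t2.png')
cv2.imwrite('pics/c2.png',np.hstack([cv2.resize(a,(400,300)),cv2.resize(b[120:300,180:380],(400,360))[:300]])[:,:,::-1])
```

```text
{'time': 4.85, 'joint_positions': array([ 0.74414594,  0.12005499, -0.59899312,  1.61957132,  0.0684545 ,
        1.42400015, -0.09293883]), 'qd': array([-7.17731435e-04,  1.13102655e-02,  1.52739033e-03,  2.33564566e-02,
        2.73707377e-03, -3.66712798e-03,  8.18078100e-05]), 'joint_torque': array([-5.58775524e-02, -3.45400858e+01, -2.20821194e+00, -3.28356206e+01,
       -8.64854478e-02,  2.72889866e-02,  1.82497814e-03]), 'position': array([ 0.53140105, -0.13026351,  0.3386977 ]), 'tool_rot': array([-2.46253280e+00, -1.94982428e+00,  1.17181095e-03]), 'ft_force': array([-0.64832012,  1.0673275 , -1.76400453]), 'torque': array([-0.00924397, -0.06251343,  0.01012499]), 'grip_force': 15.001585086865816, 'grip_width': 0.24891855707870825}
```

View pics/c2.png

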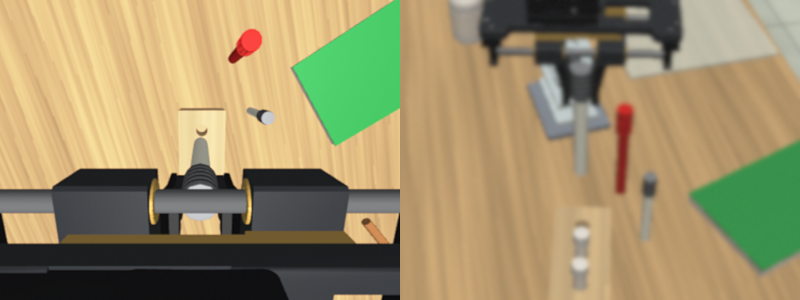

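The pestle is held and clear of the block. Its foot shows near (256,176) in the full wrist picture. I carry it toward the gauge so that the wrist camera looks straight down into the gauge.

Emit:
play_rows(increments=[[[0.2,-0.03,0,0,0,0,-1],[0.45,-0.07,0,0,0,0,-1],[0.7,-0.1,0,0,0,0,-1],[1,-0.15,0,0,0,0,-1]]])

```text
time: 5.4
position: [0.5397, -0.0296, 0.3381]
tool_rot: [-2.464, -1.947, 0.002]
ft_force: [0.6, -0.4, -0.2]
grip_width: 0.246
grip_force: 15.0
```

Emit:
play_rows(increments=[[[0.3,-0.04,0,0,0,0,-1],[0.6,-0.09,0,0,0,0,-1],[0.85,-0.12,0,0,0,0,-1],[1,-0.15,0,0,0,0,-1]]])

```text
time: 5.8
position: [0.5478, 0.0738, 0.3383]
tool_rot: [-2.459, -1.953, 0.001]
ft_force: [-0.1, -1.9, -1.0]
grip_width: 0.247
grip_force: 15.0
```

Emit:
play_rows(increments=[[[0.1,-0.02,0,0,0,0,-1],[0.2,-0.03,0,0,0,0,-1],[0.2,-0.03,0,0,0,0,-1],[0.2,-0.03,0,0,0,0,-1],[0.2,-0.03,0,0,0,0,-1],[0.2,-0.03,0,0,0,0,-1]]])

```text
time: 6.4
position: [0.5503, 0.0903, 0.3392]
tool_rot: [2.464, 1.948, -0.001]
ft_force: [0.3, -0.1, -0.5]
grip_width: 0.25
grip_force: 15.0
```

Run:
```python
from h import *
s,a=snap('wrist','w3.png'); print(s['position'],s['tool_rot'],s['ft_force'])
print(ctrl.get_state()['position'])
C=cam('wrist',s); u,v=proj(C,(.565,.155,.125)); print(u,v)
u,v=256,int(v); 
v0=max(0,min(v-100,384-240)); cv2.imwrite('pics/c3.png',cv2.resize(a[v0:v0+240,96:416],None,fx=2.5,fy=2.5,interpolation=cv2.INTER_CUBIC)[:,:,::-1]); print(v0)
```

```text
[0.55026742 0.09026652 0.33917549] [ 2.46440900e+00  1.94788852e+00 -5.16578059e-04] [ 0.3372006  -0.10859468 -0.51312842]
[0.55023941 0.09046986 0.33920884]
255.78077571130734 114.38948851280458
14
```

View pics/c3.png

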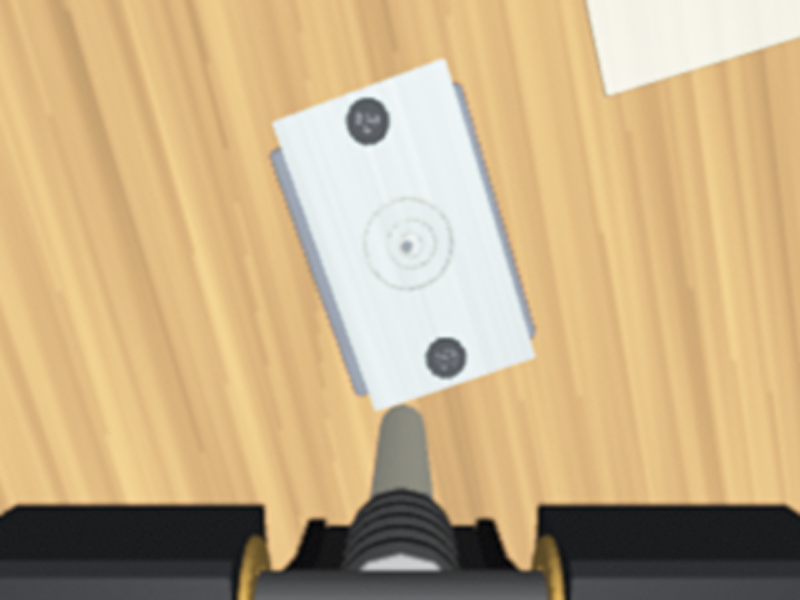

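The view down the gauge shows the top hole at about full-picture (259,111), the second ring's hole at about (260.6,111.6), and the pestle's foot near rim at about (257,176). I zoom once to fix the ring centres.

Run:
```python
from h import *
s=ctrl.get_state(); C=cam('wrist',s); a=cv2.imread('pics/w3.png')
g=cv2.cvtColor(a,cv2.COLOR_BGR2GRAY).astype(np.float32)
G=cv2.resize(g[86:136,234:284],None,fx=10,fy=10,interpolation=cv2.INTER_CUBIC)
P=(G-G.min())/(G.max()-G.min())*255; F=cv2.resize(g[160:200,234:284],(500,400),interpolation=cv2.INTER_CUBIC)[:,:250]
cl=cv2.createCLAHE(4,(4,4)).apply(P.astype(np.uint8)); 
Fp=np.zeros((500,250),np.uint8);Fp=cv2.resize(g[160:200,244:269],(250,400)).astype(np.uint8);Fp=np.vstack([Fp,np.zeros((100,250),np.uint8)])
cv2.imwrite('pics/c4.png',np.hstack([cl,Fp]))
for n,u,v,r,z in(('r1',259.2,111.4,18,.125),('r2',260.6,111.6,10.2,.1)):
  for it in range(4):
    pts=[]
    for th in np.arange(0,2*np.pi,.1):
      rr=np.arange(r-2.5,r+2.5,.1); mx=(u+rr*np.cos(th)).astype(np.float32)[None];my=(v+rr*np.sin(th)).astype(np.float32)[None]
      q=cv2.remap(g,mx,my,cv2.INTER_CUBIC)[0]; k=q.argmin(); pts.append((mx[0,k],my[0,k]))
    (u,v),ax,_=cv2.fitEllipse(np.float32(pts)); r=sum(ax)/4
  print(n,u,v,r,ray(C,u,v,z), 'exp r',{'r1':.016,'r2':.00925}[n]*C[0]/(.432-z))
Rm=Ro.from_rotvec(s['tool_rot']).as_matrix()
p=ray(C,257.2,176.3,s['position'][2]-.186); print('foot near rim, tool',Rm.T@(p-s['position']),p)
```

```text
r1 258.79595947265625 111.04618072509766 17.668972969055176 [0.56834344 0.15748206 0.125     ] exp r 16.85207714044955
r2 260.120849609375 111.05084991455078 9.548114776611328 [0.56989195 0.15745272 0.1       ] exp r 9.008977044350829
foot near rim, tool [0.01383667 0.00059672 0.18599495] [0.55400854 0.10372598 0.15320884]
```

View pics/c4.png

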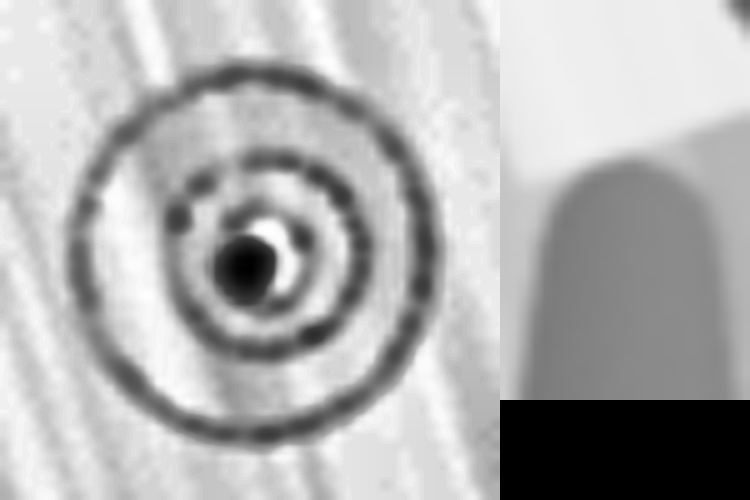

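Emit:
play_rows(increments=[[[0.2,0.01,0,0,0,0,-1],[0.4,0.02,0,0,0,0,-1],[0.634,0.036,0,0,0,0,-1],[0.634,0.036,0,0,0,0,-1],[0.634,0.036,0,0,0,0,-1],[0.634,0.036,0,0,0,0,-1]]])

```text
time: 7.05
position: [0.5683, 0.1509, 0.3391]
tool_rot: [2.464, 1.948, -0.001]
ft_force: [0.4, -0.2, -0.3]
grip_width: 0.246
grip_force: 15.0
```

Run:
```python
from h import *
s,a=snap('wrist','w5.png'); print(s['position'],s['tool_rot'],s['ft_force'])
_,b=snap('side','s5.png');_,c=snap('top','t5.png')
z=lambda i,v,u,:cv2.resize(i[v:v+100,u:u+66],(396,600),interpolation=cv2.INTER_CUBIC)
cv2.imwrite('pics/c5.png',np.hstack([z(b,100,230),z(a,100,223)])[:,:,::-1])
for p in((.57,.1575,.125),(.57,.1575,.152)): print(proj(cam('side'),p))
```

```text
[0.56831109 0.15086561 0.33908252] [ 2.46407389e+00  1.94773266e+00 -1.28159671e-03] [ 0.36704775 -0.24344662 -0.33220624]
(np.float64(263.36148283511005), np.float64(141.24570564405678))
(np.float64(263.26474156535977), np.float64(133.63547918059507))
```

View pics/c5.png

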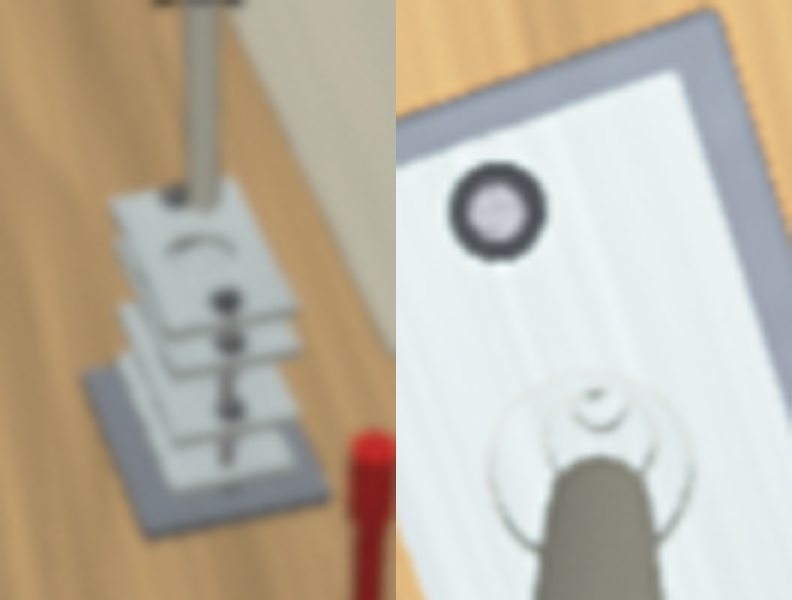

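The left side-view crop shows the stem hanging over the gauge's hole where predicted, near (263.5,135). The wrist crop shows it heading into the hole. I lower it slowly.

Emit:
play_rows(increments=[[[0,0,0.1,0,0,0,-1],[0,0,0.2,0,0,0,-1],[0,0,0.3,0,0,0,-1],[0,0,0.38,0,0,0,-1],[0,0,0.44,0,0,0,-1],[0,0,0.47,0,0,0,-1],[0,0,0.47,0,0,0,-1],[0,0,0.47,0,0,0,-1]]])

```text
time: 8.0
position: [0.5683, 0.1523, 0.2925]
tool_rot: [2.463, 1.95, 0.001]
ft_force: [-0.8, 0.1, -0.6]
grip_width: 0.245
grip_force: 15.0
```

Emit:
play_rows(increments=[[[0,0,0.015,0,0,0,-1],[0,0,0.03,0,0,0,-1],[0,0,0.045,0,0,0,-1],[0,0,0.06,0,0,0,-1],[0,0,0.07,0,0,0,-1],[0,0,0.08,0,0,0,-1],[0,0,0.08,0,0,0,-1],[0,0,0.08,0,0,0,-1]]])

```text
time: 8.8
position: [0.5682, 0.1521, 0.2842]
tool_rot: [2.463, 1.95, -0.0]
ft_force: [-0.1, -0.1, -1.1]
grip_width: 0.247
grip_force: 15.0
```

Emit:
play_rows(increments=[[[0,0,0.015,0,0,0,-1],[0,0,0.03,0,0,0,-1],[0,0,0.03,0,0,0,-1],[0,0,0.03,0,0,0,-1]]])

```text
time: 9.2
position: [0.5681, 0.1521, 0.2811]
tool_rot: [2.463, 1.95, -0.0]
ft_force: [0.4, -0.9, -0.4]
grip_width: 0.248
grip_force: 15.0
```

Run:
```python
from h import *
s,a=snap('side','s6.png'); print(s['position'],s['ft_force'],ctrl.get_state()['ft_force'],s['torque'])
b=np.array(cv2.imread('pics/s5.png'))[:,:,::-1]
z=lambda i:cv2.resize(i[110:200,230:296],(396,540),interpolation=cv2.INTER_CUBIC)
cv2.imwrite('pics/c6.png',np.hstack([z(a),z(b)])[:,:,::-1])
```

```text
[0.56814508 0.15208706 0.28110206] [ 0.38124277 -0.89944866 -0.35401665] [-0.24154901  0.21132354 -1.13641027] [-0.14002248 -0.17309384 -0.02627008]
```

View pics/c6.png

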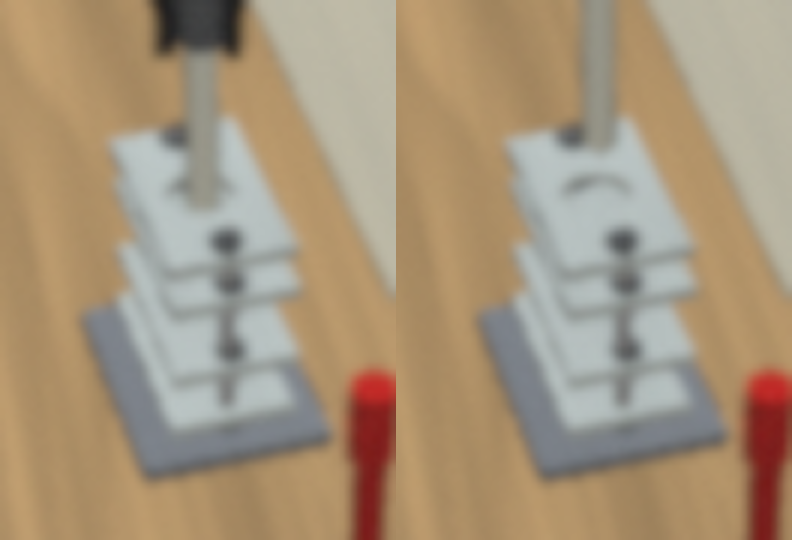

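The foot is down in the top ring, and the second ring has not moved relative to the earlier picture. I see no upward force, so it seems to have gone into the second hole. I carry on in small steps.

Emit:
play_rows(increments=[[[0,0,0.02,0,0,0,-1],[0,0,0.04,0,0,0,-1],[0,0,0.04,0,0,0,-1],[0,0,0.04,0,0,0,-1]]])

```text
time: 9.65
position: [0.5681, 0.1521, 0.277]
tool_rot: [-2.463, -1.95, 0.001]
ft_force: [0.9, -0.2, -1.0]
grip_width: 0.248
grip_force: 15.0
```

Emit:
play_rows(increments=[[[0,0,0.01,0,0,0,-1],[0,0,0.02,0,0,0,-1],[0,0,0.02,0,0,0,-1],[0,0,0.02,0,0,0,-1]]])

```text
time: 10.05
position: [0.5682, 0.1521, 0.2752]
tool_rot: [-2.463, -1.95, 0.0]
ft_force: [0.2, 0.2, -1.2]
grip_width: 0.246
grip_force: 15.0
```

Emit:
play_rows(increments=[[[0,0,0.03,0,0,0,-1],[0,0,0.06,0,0,0,-1],[0,0,0.09,0,0,0,-1],[0,0,0.12,0,0,0,-1],[0,0,0.14,0,0,0,-1],[0,0,0.14,0,0,0,-1],[0,0,0.14,0,0,0,-1]]])

```text
time: 10.75
position: [0.5681, 0.1521, 0.2611]
tool_rot: [-2.463, -1.95, 0.0]
ft_force: [0.6, -0.5, -1.1]
grip_width: 0.249
grip_force: 15.0
```

Emit:
play_rows(increments=[[[0,0,0.02,0,0,0,-1],[0,0,0.04,0,0,0,-1],[0,0,0.04,0,0,0,-1],[0,0,0.04,0,0,0,-1]]])

```text
time: 11.15
position: [0.5681, 0.1521, 0.2571]
tool_rot: [-2.463, -1.95, 0.0]
ft_force: [0.3, -0.0, -1.4]
grip_width: 0.248
grip_force: 15.0
```

Emit:
play_rows(increments=[[[0,0,0.015,0,0,0,-1],[0,0,0.03,0,0,0,-1],[0,0,0.03,0,0,0,-1],[0,0,0.03,0,0,0,-1]]])

```text
time: 11.55
position: [0.5681, 0.1521, 0.2541]
tool_rot: [-2.463, -1.95, 0.0]
ft_force: [0.3, -1.2, 0.2]
grip_width: 0.248
grip_force: 15.0
```

Emit:
play_rows(increments=[[[0,0,0.01,0,0,0,-1],[0,0,0.015,0,0,0,-1],[0,0,0.015,0,0,0,-1]]])

```text
time: 11.85
position: [0.5682, 0.1522, 0.2527]
tool_rot: [2.463, 1.95, -0.0]
ft_force: [0.6, -0.2, -0.5]
grip_width: 0.246
grip_force: 15.0
```

Emit:
play_rows(increments=[[[0,0,0.01,0,0,0,-1],[0,0,0.015,0,0,0,-1],[0,0,0.015,0,0,0,-1]]])

```text
time: 12.15
position: [0.5682, 0.1521, 0.2511]
tool_rot: [2.463, 1.95, -0.0]
ft_force: [-0.0, -0.4, -0.0]
grip_width: 0.243
grip_force: 15.0
```

Emit:
play_rows(increments=[[[0,0,0.01,0,0,0,-1],[0,0,0.015,0,0,0,-1],[0,0,0.015,0,0,0,-1]]])

```text
time: 12.45
position: [0.5682, 0.1521, 0.2496]
tool_rot: [2.463, 1.95, -0.0]
ft_force: [-0.1, -1.1, -0.7]
grip_width: 0.247
grip_force: 15.0
```

Run:
```python
from h import *
F=[]
for i in range(8): F.append(ctrl.get_state()['ft_force']); ctrl.get_image('wrist')
print(np.mean(F,0),np.std(F,0),ctrl.get_state()['position'])
```

```text
[ 0.15669877 -0.53047569 -1.1632068 ] [0.34471784 0.51230367 0.47805645] [0.56815517 0.15216237 0.24968397]
```

No contact yet: the mean force is only the pestle's weight, with about 0.5 N of noise. I continue in 2 mm steps.

Emit:
play_rows(increments=[[[0,0,0.01,0,0,0,-1],[0,0,0.02,0,0,0,-1],[0,0,0.02,0,0,0,-1]]])

```text
time: 13.15
position: [0.5682, 0.1521, 0.2476]
tool_rot: [2.463, 1.95, -0.0]
ft_force: [1.1, -1.0, -1.3]
grip_width: 0.246
grip_force: 15.0
```

Emit:
play_rows(increments=[[[0,0,0.01,0,0,0,-1],[0,0,0.02,0,0,0,-1],[0,0,0.02,0,0,0,-1]]])

```text
time: 13.45
position: [0.5682, 0.1521, 0.2455]
tool_rot: [2.463, 1.95, -0.0]
ft_force: [0.4, -1.1, -0.2]
grip_width: 0.245
grip_force: 15.0
```

Emit:
play_rows(increments=[[[0,0,0.01,0,0,0,-1],[0,0,0.02,0,0,0,-1],[0,0,0.02,0,0,0,-1]]])

```text
time: 13.75
position: [0.5683, 0.1522, 0.2439]
tool_rot: [2.463, 1.95, 0.0]
ft_force: [0.5, -0.4, 1.9]
grip_width: 0.249
grip_force: 15.0
```

Emit:
play_rows(increments=[[[0,0,0.01,0,0,0,-1],[0,0,0.015,0,0,0,-1],[0,0,0.015,0,0,0,-1]]])

```text
time: 14.05
position: [0.5683, 0.1522, 0.2424]
tool_rot: [2.463, 1.95, 0.001]
ft_force: [0.3, 0.2, 2.0]
grip_width: 0.246
grip_force: 15.0
```

Contact: Fz went from -1.1 N to +2 N, which means about 2.4 mm of spring. I go 1 mm further and hold.

Emit:
play_rows(increments=[[[0,0,0.01,0,0,0,-1],[0,0,0.01,0,0,0,-1],[0,0,0.01,0,0,0,-1],[0,0,0.01,0,0,0,-1]]])

```text
time: 14.45
position: [0.5683, 0.1522, 0.2413]
tool_rot: [2.463, 1.95, 0.0]
ft_force: [0.1, -1.1, 2.8]
grip_width: 0.249
grip_force: 15.0
```

Run:
```python
from h import *
F=[]
for i in range(8): F.append(ctrl.get_state()['ft_force']); ctrl.get_image('wrist')
print(np.mean(F,0),ctrl.get_state()['position'])
```

```text
[ 0.06118174 -0.70969891  3.69640014] [0.56826036 0.15215918 0.24127627]
```

About 5 mm of spring, held for over 0.8 s. I ease back to zero load, then release gently.

Emit:
play_rows(increments=[[[0,0,-0.015,0,0,0,-1],[0,0,-0.03,0,0,0,-1],[0,0,-0.045,0,0,0,-1],[0,0,-0.045,0,0,0,-1],[0,0,-0.045,0,0,0,-1]]])

```text
time: 15.35
position: [0.568, 0.1521, 0.2453]
tool_rot: [-2.463, -1.95, 0.001]
ft_force: [0.3, -0.9, 0.2]
grip_width: 0.248
grip_force: 15.0
```

Emit:
play_rows(increments=[[[0,0,0,0,0,0,-0.5],[0,0,0,0,0,0,-0.45],[0,0,0,0,0,0,-0.4],[0,0,0,0,0,0,-0.2],[0,0,0,0,0,0,0],[0,0,0,0,0,0,0.2],[0,0,0,0,0,0,0.2],[0,0,0,0,0,0,0.2]]], squeeze=5)

```text
time: 16.15
position: [0.5682, 0.1522, 0.2457]
tool_rot: [-2.463, -1.95, 0.0]
ft_force: [0.2, -0.2, -0.2]
grip_width: 0.583
grip_force: 0.0
```

Emit:
play_rows(increments=[[[0,0,-0.1,0,0,0,0.2],[0,0,-0.3,0,0,0,0.2],[0,0,-0.5,0,0,0,0.2],[0,0,-0.7,0,0,0,0.2],[0,0,-1,0,0,0,0.2],[0,0,-1,0,0,0,0.2],[0,0,-1,0,0,0,0.2],[0,0,-1,0,0,0,0.2]]])

```text
time: 16.95
position: [0.5678, 0.152, 0.345]
tool_rot: [-2.463, -1.95, 0.002]
ft_force: [0.4, 0.1, -0.1]
grip_width: 0.601
grip_force: 0.0
```

Run:
```python
from h import *
s,a=snap('side','s9.png'); _,b=snap('wrist','w9.png'); print(s['position'],s['ft_force'],s['grip_width'])
cv2.imwrite('pics/c9.png',np.hstack([cv2.resize(a[90:200,210:310],(396,436)),cv2.resize(b,(400,300))[:,:].repeat(1,0) if 0 else cv2.copyMakeBorder(cv2.resize(b,(400,300)),0,136,0,0,cv2.BORDER_CONSTANT)])[:,:,::-1])
```

```text
[0.56784855 0.15197303 0.34503631] [ 0.42958656  0.09051105 -0.13876471] 0.6005042423363478
```

View pics/c9.png

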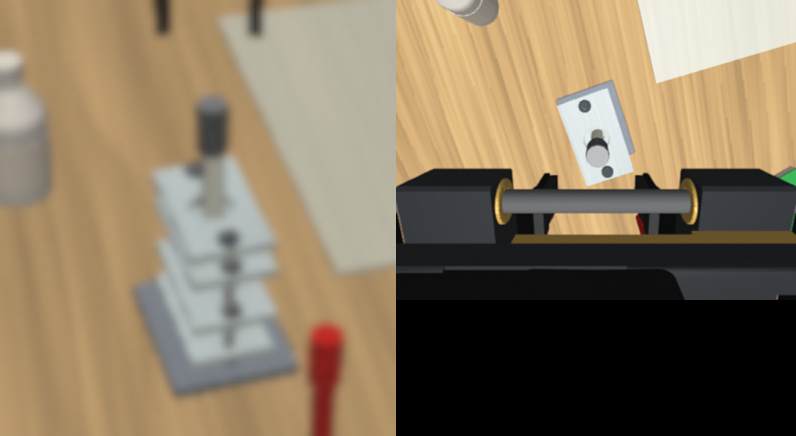

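The side crop shows the pestle standing upright and free in the gauge, handle at about (212,125), with the fingers well above it and the rings level. I hand it in.

```bash
python3 -c "
from h import *
print(ctrl.close_job())"
```

```text
the job is handed in; nothing more can be done
None
```

The pestle went through the second ring, was pressed onto the third (about 5 mm of spring, estimated from the force, for over 0.8 s), and was released standing upright in the gauge; I handed the job in at about 17 s, and no verdict came back.

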